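Find where the scooter wheel rubs and stop it there

TASK

The scooter wheel on the jig has a swelling that cannot be seen and rubs on the brake shoe at one place in each turn. Turn the wheel slowly by the yellow crank knob, feel where it drags most, and leave it standing there with the knob let go; then slide the yellow-handled stop in until its rubber buffer presses on the tyre, springy, without ramming it. Do not disturb the carabiner, the sunglasses case or the bell beside it.

Things in the scene. Friction and masses are not known exactly. Their poses are not given: they have to be found in the camera images.
- wheel: scooter wheel lying flat on an upright axle on a jig fixed to the ledge: red centre, black tyre, 200 mm across, 30 mm thick. Origin on the axle at the wheel's underside, 45 mm above the ledge; z up, x from axle to crank knob. Turns endlessly, about 1 N at the knob. An unseen swelling sits somewhere on the tyre, each time elsewhere: turned counter-clockwise from above, it rubs after 0.55 to 4.3 rad
- knob_mid (a point): middle of the yellow crank knob: upright cylinder, 20 mm diameter, 45 mm tall, spinning freely on its pin at the end of the crank arm on top of the wheel, 70 mm from the axle. Point 112.5 mm above the ledge; knob from 90 mm (top of the arm) to 135 mm. Axes turn with the wheel
- brake: blue brake bracket fixed to the jig, 60 mm wide, top 76 mm above the ledge. Origin at the foot of its face towards the axle, 15 mm above the ledge, 123 mm from the axle; x points straight away from the axle, y the way the stop lies from the axle (so it gives the jig's yaw)
- shoe_face (a point): middle of the black sprung shoe's face, 1 mm from the tyre, 56 mm wide. Where the swelling passes it, the drag at the knob along its circle swells to about 10 to 14 N while turning (less is left once stopped) and dies away, over some 0.2 rad of turn either side of the middle, alike both ways. Left within 0.1 rad of the middle (7 mm at the knob) the wheel stays there, pressing well on the shoe
- stop: sliding stop on the jig, a quarter turn counter-clockwise from above from the brake: black block 30 x 24 x 30 mm with a yellow handle, and a rod through a blue guide to a rubber buffer facing the axle. Origin at the block's centre, 60 mm above the ledge, 191 to 205 mm from the axle at the start. Slides only towards or from the axle (its own -y or +y) at about 4 N; stays where left
- buffer_tip (a point): end of the stop's rubber buffer when not pressed in; moves with the stop, 77 mm nearer the axle than its origin. It meets the tyre at 100 mm from the axle (stop's origin at 177 mm); further in, the buffer yields by 0.4 N per mm for 8 mm (adding up to 3.2 N at the handle), then is solid. It should end pressing with over 1.5 N: some 4 to 8 mm past first touch
- stop_handle (a point): point on the axis of the stop's upright yellow handle, 117 mm above the ledge; the handle is a cylinder 16 mm in diameter, free from 75 mm to its top 135 mm above the ledge. Axes as those of the stop
- carabiner: bystander: aluminium carabiner lying flat, about 80 x 50 x 10 mm, origin under its middle
- case: bystander: black sunglasses case, 65 x 160 x 54 mm, origin under its centre
- bell: bystander: chrome bicycle bell with a thumb lever, 54 mm across, 40 mm high, origin under its centre

How it is judged:
By the outcome, as a careful person would: the job done as asked, in the order asked, and still so for the second after the job is handed in, with the robot touching nothing.
It also fails if it takes over 72 s, if anything falls off the work surface, if the arm or the gripper's body presses on something with over 40 N, if the wrist force passes 120 N, or if a joint passes its speed limit or range.

ROBOT

A 6-joint arm with a two-finger parallel gripper is mounted at the origin on the work surface. World frame = base frame: x ahead of the robot, y to its left, z up, the work surface at z = 0. Lengths are in m, angles in rad, forces in N, time in s.
With the tool pointing down it reaches from about 0.3 to 0.875 m from the base axis. Payload 6.4 kg.
Tool frame: the origin (TCP) lies midway between the tips of the shut fingers; the grasp point (between the pads) lies ctrl.grip_depth behind it (ctrl.grip_depth is the distance from the TCP to the grasp point, in m); x points along the fingers, y is the direction in which the jaws open and shut, and the axes are right-handed (so a half turn about x gives the same grasp; the last joint's range is limited). The gripper opens to 85 mm and grips with 20 to 120 N. Pads are 22 mm wide; open, the fingers measure 114 mm over their backs; the gripper's body (76 mm by 85 mm) begins 54 mm behind the grasp point. The pads swing forward as they close: fully open they stand 13 mm farther back than shut.
Start: joints at [1.127, 0.181, 1.607, -0, 1.354, -0.206], TCP at [0.135, 0.559, 0.231] pointing down, gripper open.
Joint ranges: [-2.99, 2.99], [-0.89, 2.07], [0.3, 2.58], [-1.14, 4.28], [0, 2.63], [-3.12, 3.12]. Speed limits (rad/s): [2.57, 2.57, 3.01, 3.14, 3.14, 3.14].

INTERFACE

Orientations are given as a unit quaternion [w, x, y, z].
In Python, from bench import ctrl gives the robot as it stands.
- The arm moves only by the tool carry_out, never from a script. Its argument "motion" is one flat list of numbers, 7 for each row, row after row: the turn, a rotation vector about the tool's x, y, z in degrees, then the shift along the tool's x, y, z in m, then the gripper's target within -1 to 1 (shut at 1, half-way at 0, fully open at -1). A call has 1 to 10 rows; each row shifts and turns the pose as measured when the row begins, along the tool's axes as they then stand; what a row does not reach is not made up. A row lasts 1/10 s, in which the tool goes at most 50 mm and 8.59 degrees, less where a joint would pass 70% of its speed; a pose out of reach is approached as far as the arm can. A call with a gripper value outside its range is refused whole. The fingers move at their own pace and stop on an object; the grip force is fixed at half the most. Time passes only in rows, so rows that do not move let the fingers close. It gives the time, the measured TCP pose, the force and the opening at its end, in the units of the state.
- ctrl.get_obs(): the state, without advancing time (a new reading comes with each control period).
- ctrl.camera(name): name is "side" or "top" or "wrist"; returns the picture (384x512x3 uint8, blue, green, red); there is no depth.
- ctrl.camera_params(name): a dict with "mtx" (3x3 intrinsics, pixels), "pose" (4x4, takes a point from camera to world coordinates); the wrist camera has in their place "hand_eye" (4x4, takes a point from camera to tool coordinates, whose origin is the TCP and whose axes are the tool frame's). Camera axes: x right, y down, z forward; pixel columns grow to the right and rows downward; lengths in m; the calibration is good to about 2 mm. The wrist camera is an equidistant fisheye: a pixel r from the principal point sees the ray r / f radians off the axis. A picture is of the moment at which its call begins: read the wrist's pose just before it. camera_params takes no time and is no camera call.
- ctrl.hand_in(): hands the job in, once; it reports no verdict.
Trained networks look in the newest picture that a camera, given by its name, has taken for a name from the list of things; names that differ only in an ending like _2 or _b are one class to them, and where a whole thing is asked for, a point or a joint stands for the part that bears it (a point fixed in the world has none). Each returns a list of dicts, best first, with "conf" (0 to 1); they miss things now and then, are a little off and sometimes report something else, mostly with a low value. They report only what shows in the picture. A call takes as long as a camera call.
- ctrl.boxes_of(camera, thing): "point" ([x, y, z] in m, in the coordinates of the camera as it stood for that picture, good to about 4 mm: the middle of the surface that is visible of it).
- ctrl.trace(camera, thing): "pixels" (384x512 bool, what is visible of it).
- ctrl.landmark_of(camera, thing): "point" ([x, y, z] in m, in the coordinates of the camera as it stood for that picture, good to about 4 mm: a listed point, or the origin of a listed thing).
The state is a dict: "time_s": time; "q": joint angles; "dq": joint speeds; "joint_efforts": joint torques, N m; "eef_pos": TCP position; "eef_rot": TCP orientation; "wrist_force": force on the tool from outside, world axes, zero at the start; "torque": the same for the moment, N m; "opening": opening from 0.0 (shut) to 1.0 (fully open).
Only numpy, scipy, OpenCV 4.12 (cv2) and the standard library are available. Lean on these libraries where they do the work, as an engineer would, in place of code of your own. Each camera call takes 0.05 s, during which the arm holds its last target. There are 200 camera calls.

## Working session

There is one attempt and no reset: what is moved stays moved. The work goes in short steps, Python scripts to look and compute and a tool call to move; the robot and the scene stay as the last step left them, time stands still between calls to the robot, and variables do not carry over. Pictures are saved under pics/ and viewed, about 8 in all and at most 12, crops included, and the job is handed in when it is done.

Besides the shell and the picture viewer there is one more tool, called after "Emit:" by a JSON object that holds its "method" and its "body". carry_out: Moves the arm, as the interface text tells. Its arguments: {"type":"object","properties":{"motion":{"type":"array"}},"required":["motion"]}

```bash
ls; mkdir -p pics; cat > h.py <<'E'
import numpy as np, cv2
from bench import ctrl
from scipy.spatial.transform import Rotation as R
def T_tool():
    o=ctrl.get_obs(); q=o['eef_rot']; T=np.eye(4)
    T[:3,:3]=R.from_quat([q[1],q[2],q[3],q[0]]).as_matrix(); T[:3,3]=o['eef_pos']; return T
def campose(c):
    p=ctrl.camera_params(c)
    return T_tool()@np.array(p['hand_eye']) if c=='wrist' else np.array(p['pose'])
def lm(c,n,P):
    r=ctrl.landmark_of(c,n)
    return [(round(d['conf'],2),(P@np.r_[d['point'],1])[:3].round(4).tolist()) for d in r[:2]]
E
python3 - <<'E'
from h import *
o=ctrl.get_obs(); print(o, ctrl.grip_depth); print(T_tool().round(3))
ims=[]
for c in ['side','top','wrist']:
    P=campose(c); im=ctrl.camera(c); ims.append(im)
    for n in ['wheel','knob_mid','brake','shoe_face','stop','buffer_tip','stop_handle','carabiner','case','bell']:
        print(c,n,lm(c,n,P))
cv2.imwrite('pics/a.png',cv2.resize(np.hstack(ims[:2]),(800,300)))
cv2.imwrite('pics/b.png',ims[1])
E
```

```text
pics
{'time_s': 0.0, 'q': array([ 1.12673776e+00,  1.81536748e-01,  1.60802506e+00,  4.34200884e-07,
        1.35378330e+00, -2.06317317e-01]), 'dq': array([ 0.00023935,  0.0013424 ,  0.00071625, -0.00050359,  0.00085037,
       -0.00081474]), 'joint_efforts': array([ 9.93897265e-04, -4.44869971e+01, -3.51339054e+01, -2.14817169e-04,
        9.34710726e-03,  3.80826592e-06]), 'eef_pos': array([0.13516578, 0.55831587, 0.23037832]), 'eef_rot': array([ 0.70191851,  0.08326935,  0.70231469, -0.08444348]), 'wrist_force': array([ 0.61796094,  0.01568808, -0.07246929]), 'torque': array([ 0.0410464 , -0.04910121, -0.00613459]), 'opening': 0.9990654782062972} 0.0187
[[-0.001  0.236  0.972  0.135]
 [-0.002  0.972 -0.236  0.558]
 [-1.    -0.002 -0.     0.23 ]
 [ 0.     0.     0.     1.   ]]
side wheel []
side knob_mid [(0.82, [0.4831, -0.0976, 0.1094])]
side brake [(0.61, [0.6741, -0.125, 0.0154])]
side shoe_face [(0.54, [0.6514, -0.1201, 0.0607])]
side stop [(0.73, [0.5667, 0.0805, 0.0599]), (0.39, [0.653, -0.1188, 0.0592])]
side buffer_tip [(0.45, [0.5647, -0.0012, 0.0616]), (0.21, [0.5637, 0
[... 255 characters left out ...]
 (0.59, [0.5984, -0.4229, 0.0031])]
top knob_mid [(0.71, [0.4781, -0.0961, 0.1151])]
top brake [(0.73, [0.6749, -0.127, 0.0141])]
top shoe_face [(0.78, [0.6496, -0.1223, 0.055])]
top stop [(0.69, [0.5638, 0.0802, 0.0604])]
top buffer_tip [(0.52, [0.5647, -0.0023, 0.0583])]
top stop_handle [(0.48, [0.5651, 0.0809, 0.1151]), (0.39, [0.6494, -0.1233, 0.0564])]
top carabiner [(0.45, [0.4093, -0.4633, 0.0014])]
top case [(0.64, [0.603, -0.4219, 0.0047])]
top bell [(0.78, [0.3855, 0.4518, 0.0014]), (0.7, [0.6499, -0.1213, 0.0573])]
wrist wheel []
wrist knob_mid []
wrist brake []
wrist shoe_face []
wrist stop []
wrist buffer_tip []
wrist stop_handle []
wrist carabiner []
wrist case []
wrist bell []
```

View image.

View pics/a.png

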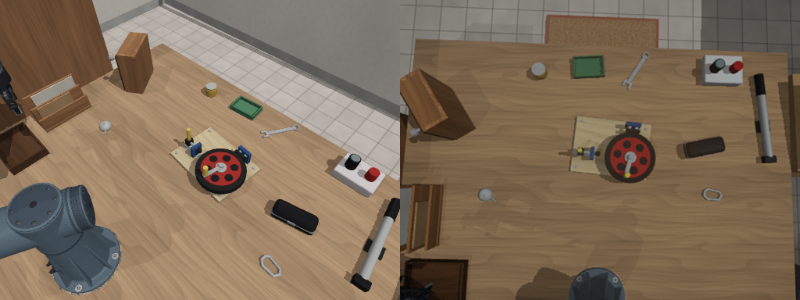

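```bash
python3 - <<'E'
import numpy as np
from scipy.optimize import least_squares
S=np.array([[.5667,.0805],[.5638,.0802]]).mean(0);H=np.array([[.5729,.0752],[.5651,.0809]]).mean(0)
obs=dict(w=[.5491,-.1095],k=[.4806,-.0968],b=[.6745,-.126],s=[.6505,-.1212],st=S,h=H,bt=[.5647,-.0017])
def f(p):
    c=p[:2];u=np.array([np.cos(p[2]),np.sin(p[2])]);v=np.array([-u[1],u[0]])
    pr=dict(w=c,k=c+.07*np.array([np.cos(p[3]),np.sin(p[3])]),b=c+.123*u,s=c+.101*u,st=c+p[4]*v,h=c+p[4]*v,bt=c+(p[4]-.077)*v)
    return np.concatenate([(pr[k]-np.array(obs[k])) for k in obs])
r=least_squares(f,[.55,-.11,-.1,2.9,.195]);print(r.x.round(4),r.fun.round(4))
E
```

```text
[ 0.5501 -0.1115 -0.0983  2.9331  0.1902] [ 0.001  -0.002   0.001  -0.0002 -0.002   0.0024  0.0001 -0.0002  0.0035
 -0.0026 -0.0002 -0.0003 -0.0035  0.0029]
```

Picture: wheel at about (630,155) in the top half-image with the knob pointing at the robot. The stop is to its left and the brake is behind. The fit agrees to 3 mm. Next I move above the knob.

Emit:
{"method": "carry_out", "body": {"motion": [0,0,0,0,-0.03,0.0265,-1,0,0,0,0,-0.0347,0.0306,-1,0,0,0,0,-0.0347,0.0306,-1,0,0,0,0,-0.0347,0.0306,-1,0,0,0,0,-0.0347,0.0306,-1,0,0,0,0,-0.0347,0.0306,-1,0,0,0,0,-0.0347,0.0306,-1,0,0,0,0,-0.0347,0.0306,-1,0,0,0,0,-0.0347,0.0306,-1,0,0,0,0,-0.0347,0.0306,-1]}}

```text
time_s: 2.65
eef_pos: [0.3539, 0.1463, 0.232]
eef_rot: [0.705, 0.081, 0.7, -0.078]
wrist_force: [1.4, 0.3, -0.1]
opening: 1.003
```

Emit:
{"method": "carry_out", "body": {"motion": [0,0,0,0,-0.0347,0.0297,-1,0,0,0,0,-0.0347,0.0297,-1,0,0,0,0,-0.0347,0.0297,-1,0,0,0,0,-0.0347,0.0297,-1,0,0,0,0,-0.0347,0.0297,-1,0,0,0,0,-0.02,0.017,-1,0,0,0,0,0,0,-1]}}

```text
time_s: 3.35
eef_pos: [0.4773, -0.0962, 0.2348]
eef_rot: [0.708, 0.084, 0.697, -0.081]
wrist_force: [0.2, 0.5, 0.4]
opening: 0.999
```

```bash
python3 - <<'E'
from h import *
T=T_tool();print(T.round(4));P=campose('wrist'); im=ctrl.camera('wrist')
cv2.imwrite('pics/c.png',im)
for n in ['wheel','knob_mid','brake','shoe_face','stop_handle','stop','buffer_tip']: print(n,lm('wrist',n,P))
print(ctrl.get_obs()['wrist_force'])
E
```

```text
[[ 0.0155  0.2319  0.9726  0.4773]
 [ 0.0016  0.9727 -0.232  -0.0962]
 [-0.9999  0.0051  0.0147  0.2348]
 [ 0.      0.      0.      1.    ]]
wheel [(0.95, [0.5495, -0.1052, 0.045])]
knob_mid [(0.92, [0.4791, -0.0939, 0.1094])]
brake [(0.85, [0.6716, -0.1222, 0.0164])]
shoe_face [(0.74, [0.6505, -0.1196, 0.0551])]
stop_handle [(0.57, [0.5677, 0.0804, 0.1187])]
stop [(0.78, [0.568, 0.0841, 0.0627])]
buffer_tip [(0.89, [0.5573, 0.0006, 0.058])]
[-0.2115843  -0.14703243  0.40705645]
```

Emit:
{"method": "carry_out", "body": {"motion": [0,0.9,0,0,0.0015,0.002,-1,0,0,0,0,0,0,-1,0,0,0,0.035,0,0,-1,0,0,0,0.035,0,0,-1,0,0,0,0.03,0,0,-1,0,0,0,0.02,0,0,-1,0,0,0,0.012,0,0,-1,0,0,0,0,0,0,-1]}}

```text
time_s: 4.55
eef_pos: [0.481, -0.0882, 0.1013]
eef_rot: [0.704, 0.08, 0.701, -0.077]
wrist_force: [-0.1, 0.2, -1.3]
opening: 1.0
```

```bash
python3 - <<'E'
from h import *
T=T_tool();print(T.round(4));P=campose('wrist'); im=ctrl.camera('wrist')
cv2.imwrite('pics/d.png',im)
for n in ['wheel','knob_mid']: print(n,lm('wrist',n,P))
E
```

```text
[[ 0.0042  0.2218  0.9751  0.481 ]
 [ 0.0038  0.9751 -0.2218 -0.0882]
 [-1.      0.0046  0.0032  0.1013]
 [ 0.      0.      0.      1.    ]]
wheel [(0.97, [0.5489, -0.1114, 0.0467])]
knob_mid [(0.63, [0.4824, -0.0976, 0.1094])]
```

View pics/d.png

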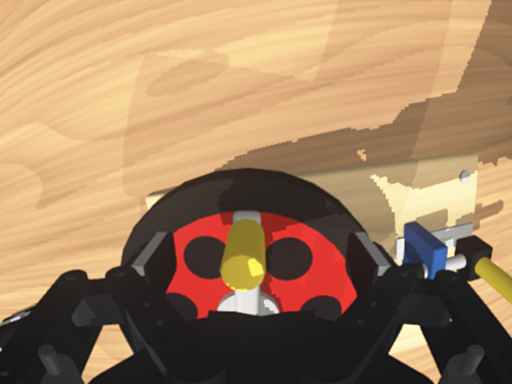

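The knob stands between the jaws at (245,260), about 8 mm to the −y side of the middle. I centre on it and close.

Emit:
{"method": "carry_out", "body": {"motion": [0,0,0,0,-0.008,0,-1,0,0,0,0,0,0,0,0,0,0,0,0,0,1,0,0,0,0,0,0,1,0,0,0,0,0,0,1,0,0,0,0,0,0,1,0,0,0,0,0,0,1,0,0,0,0,0,0,1]}}

```text
time_s: 5.5
eef_pos: [0.4839, -0.0992, 0.1085]
eef_rot: [0.708, 0.079, 0.697, -0.079]
wrist_force: [-1.1, -0.2, 0.4]
opening: 0.212
```

```bash
python3 - <<'E'
from h import *
T=T_tool();print(T.round(4));P=campose('wrist'); im=ctrl.camera('wrist')
for n in ['wheel','knob_mid']: print(n,lm('wrist',n,P))
o=ctrl.get_obs();print(o['opening'],o['wrist_force'])
E
```

```text
[[ 0.0162  0.222   0.9749  0.4839]
 [-0.0021  0.9751 -0.222  -0.0992]
 [-0.9999  0.0015  0.0163  0.1085]
 [ 0.      0.      0.      1.    ]]
wheel [(0.7, [0.5482, -0.1063, 0.0451]), (0.49, [0.6002, -0.423, -0.0001])]
knob_mid [(0.58, [0.4803, -0.0995, 0.1101])]
0.21362660228483052 [ 0.6941161  -1.0596812   0.40161363]
```

Gripped, but the arm has drifted 7 mm up. I ease the grip, lower and grip again.

Emit:
{"method": "carry_out", "body": {"motion": [0,0.9,0,0,0,0,0.2,0,0,0,0.008,0,-0.002,0.2,0,0,0,0,0,0,1,0,0,0,0,0,0,1,0,0,0,0,0,0,1]}}

```text
time_s: 6.15
eef_pos: [0.4817, -0.0986, 0.0998]
eef_rot: [0.702, 0.08, 0.703, -0.078]
wrist_force: [-2.2, -0.2, 2.0]
opening: 0.214
```

```bash
cat > s.py <<'E'
import numpy as np,sys
from h import *
c=np.array([.549,-.1105])
o=ctrl.get_obs();T=T_tool();p=T[:2,3]-c;th=np.arctan2(p[1],p[0])%(2*np.pi)
if th<2.5: th+=2*np.pi
F=o['wrist_force'];t=np.array([-np.sin(th),np.cos(th)]);r=np.array([np.cos(th),np.sin(th)])
print('t',o['time_s'],'th',round(th,3),'r',round(np.hypot(*p),4),'z',T[2,3].round(4),'Ft',(F[:2]@t).round(2),'Fr',(F[:2]@r).round(2),'Fz',F[2].round(2),'op',round(o['opening'],3),'tilt',T[:2,0].round(3),'yax',T[:2,1].round(3))
# rows for CCW (sgn) motion
s=float(sys.argv[1]) if len(sys.argv)>1 else .002
n=int(sys.argv[2]) if len(sys.argv)>2 else 8
for i in range(n):
    a=th+(i+.5)*s/.07; d=s*np.array([-np.sin(a),np.cos(a),0]); print((T[:3,:3].T@d)[1:].round(4).tolist(),end=' ')
print()
E
python3 s.py
```

```text
t 6.15 th 2.967 r 0.0683 z 0.0998 Ft 0.58 Fr 2.17 Fz 2.01 op 0.214 tilt [-0.001  0.002] yax [0.222 0.975]
[-0.002, 0.0001] [-0.002, 0.0002] [-0.002, 0.0002] [-0.002, 0.0003] [-0.002, 0.0004] [-0.002, 0.0004] [-0.0019, 0.0005] [-0.0019, 0.0005]
```

Emit:
{"method": "carry_out", "body": {"motion": [0,0,0,0,-0.003,0.0002,1,0,0,0,0,-0.003,0.0003,1,0,0,0,0,-0.003,0.0004,1,0,0,0,0,-0.003,0.0006,1,0,0,0,0,-0.0029,0.0007,1,0,0,0,0,-0.0029,0.0008,1,0,0,0,0,-0.0029,0.0009,1,0,0,0,0,-0.0028,0.001,1,0,0,0,0,-0.0028,0.0012,1]}}

```text
time_s: 7.05
eef_pos: [0.4817, -0.1276, 0.0998]
eef_rot: [0.702, 0.08, 0.703, -0.078]
wrist_force: [-0.6, 0.6, 2.2]
opening: 0.217
```

```bash
python3 s.py .002 10
```

```text
t 7.05 th 3.391 r 0.0695 z 0.0998 Ft -0.73 Fr 0.38 Fz 2.22 op 0.217 tilt [-0.001  0.003] yax [0.222 0.975]
[-0.0018, 0.0009] [-0.0017, 0.001] [-0.0017, 0.001] [-0.0017, 0.0011] [-0.0016, 0.0011] [-0.0016, 0.0012] [-0.0016, 0.0012] [-0.0015, 0.0013] [-0.0015, 0.0013] [-0.0015, 0.0014]
```

```bash
python3 s.py .0025 15
```

```text
t 7.05 th 3.391 r 0.0695 z 0.0998 Ft -0.73 Fr 0.38 Fz 2.22 op 0.217 tilt [-0.001  0.003] yax [0.222 0.975]
[-0.0022, 0.0012] [-0.0022, 0.0013] [-0.0021, 0.0013] [-0.0021, 0.0014] [-0.002, 0.0015] [-0.002, 0.0016] [-0.0019, 0.0016] [-0.0018, 0.0017] [-0.0018, 0.0018] [-0.0017, 0.0018] [-0.0017, 0.0019] [-0.0016, 0.0019] [-0.0015, 0.002] [-0.0014, 0.002] [-0.0014, 0.0021]
```

Emit:
{"method": "carry_out", "body": {"motion": [0,0,0,0,-0.0022,0.0012,1,0,0,0,0,-0.0022,0.0013,1,0,0,0,0,-0.0021,0.0013,1,0,0,0,0,-0.0021,0.0014,1,0,0,0,0,-0.002,0.0015,1]}}

```text
time_s: 7.55
eef_pos: [0.4859, -0.1409, 0.0998]
eef_rot: [0.702, 0.08, 0.704, -0.078]
wrist_force: [-1.6, 0.6, 2.3]
opening: 0.218
```

Emit:
{"method": "carry_out", "body": {"motion": [0,0,0,0,-0.002,0.0016,1,0,0,0,0,-0.0019,0.0016,1,0,0,0,0,-0.0018,0.0017,1,0,0,0,0,-0.0018,0.0018,1,0,0,0,0,-0.0017,0.0018,1]}}

```text
time_s: 8.05
eef_pos: [0.4926, -0.153, 0.0998]
eef_rot: [0.702, 0.079, 0.704, -0.078]
wrist_force: [-2.8, 0.0, 2.9]
opening: 0.216
```

Emit:
{"method": "carry_out", "body": {"motion": [0,0,0,0,-0.0017,0.0019,1,0,0,0,0,-0.0016,0.0019,1,0,0,0,0,-0.0015,0.002,1,0,0,0,0,-0.0014,0.002,1,0,0,0,0,-0.0014,0.0021,1]}}

```text
time_s: 8.55
eef_pos: [0.5015, -0.1635, 0.0998]
eef_rot: [0.702, 0.079, 0.703, -0.078]
wrist_force: [-0.8, 0.1, 2.1]
opening: 0.218
```

```bash
python3 s.py .003 20
```

```text
t 8.55 th 3.982 r 0.0712 z 0.0998 Ft -0.69 Fr 0.43 Fz 2.15 op 0.218 tilt [-0.002  0.002] yax [0.222 0.975]
[-0.0014, 0.0027] [-0.0013, 0.0027] [-0.0012, 0.0028] [-0.001, 0.0028] [-0.0009, 0.0029] [-0.0008, 0.0029] [-0.0007, 0.0029] [-0.0006, 0.0029] [-0.0004, 0.003] [-0.0003, 0.003] [-0.0002, 0.003] [-0.0, 0.003] [0.0001, 0.003] [0.0002, 0.003] [0.0003, 0.003] [0.0005, 0.003] [0.0006, 0.0029] [0.0007, 0.0029] [0.0008, 0.0029] [0.001, 0.0028]
```

Emit:
{"method": "carry_out", "body": {"motion": [0,0,0,0,-0.0014,0.0027,1,0,0,0,0,-0.0013,0.0027,1,0,0,0,0,-0.0012,0.0028,1,0,0,0,0,-0.001,0.0028,1]}}

```text
time_s: 8.95
eef_pos: [0.5119, -0.1718, 0.0998]
eef_rot: [0.702, 0.079, 0.703, -0.079]
wrist_force: [-1.9, -1.7, 1.5]
opening: 0.218
```

Emit:
{"method": "carry_out", "body": {"motion": [0,0,0,0,-0.0009,0.0029,1,0,0,0,0,-0.0008,0.0029,1,0,0,0,0,-0.0007,0.0029,1,0,0,0,0,-0.0006,0.0029,1]}}

```text
time_s: 9.35
eef_pos: [0.5238, -0.178, 0.0998]
eef_rot: [0.702, 0.079, 0.703, -0.079]
wrist_force: [-1.2, 0.1, 2.6]
opening: 0.218
```

Emit:
{"method": "carry_out", "body": {"motion": [0,0,0,0,-0.0004,0.003,1,0,0,0,0,-0.0003,0.003,1,0,0,0,0,-0.0002,0.003,1,0,0,0,0,0,0.003,1]}}

```text
time_s: 9.75
eef_pos: [0.5365, -0.1818, 0.0998]
eef_rot: [0.702, 0.079, 0.703, -0.079]
wrist_force: [-0.3, 0.1, 3.0]
opening: 0.22
```

Emit:
{"method": "carry_out", "body": {"motion": [0,0,0,0,0.0001,0.003,1,0,0,0,0,0.0002,0.003,1,0,0,0,0,0.0003,0.003,1,0,0,0,0,0.0005,0.003,1]}}

```text
time_s: 10.15
eef_pos: [0.5496, -0.1832, 0.0998]
eef_rot: [0.702, 0.079, 0.703, -0.079]
wrist_force: [-0.9, 0.4, 2.8]
opening: 0.217
```

```bash
python3 s.py .003 20
```

```text
t 10.15 th 4.721 r 0.0727 z 0.0998 Ft -0.89 Fr -0.36 Fz 2.81 op 0.217 tilt [-0.001  0.001] yax [0.222 0.975]
[0.0008, 0.0029] [0.0009, 0.0029] [0.001, 0.0028] [0.0011, 0.0028] [0.0012, 0.0027] [0.0014, 0.0027] [0.0015, 0.0026] [0.0016, 0.0026] [0.0017, 0.0025] [0.0018, 0.0024] [0.0019, 0.0023] [0.002, 0.0022] [0.0021, 0.0022] [0.0022, 0.0021] [0.0023, 0.002] [0.0023, 0.0019] [0.0024, 0.0018] [0.0025, 0.0017] [0.0026, 0.0016] [0.0026, 0.0014]
```

Emit:
{"method": "carry_out", "body": {"motion": [0,0,0,0,0.0008,0.0029,1,0,0,0,0,0.0009,0.0029,1,0,0,0,0,0.001,0.0028,1,0,0,0,0,0.0011,0.0028,1]}}

```text
time_s: 10.55
eef_pos: [0.5627, -0.182, 0.0998]
eef_rot: [0.702, 0.079, 0.703, -0.079]
wrist_force: [-0.9, -0.7, 2.9]
opening: 0.22
```

Emit:
{"method": "carry_out", "body": {"motion": [0,0,0,0,0.0012,0.0027,1,0,0,0,0,0.0014,0.0027,1,0,0,0,0,0.0015,0.0026,1,0,0,0,0,0.0016,0.0026,1]}}

```text
time_s: 10.95
eef_pos: [0.5754, -0.1785, 0.0998]
eef_rot: [0.702, 0.079, 0.703, -0.079]
wrist_force: [-1.0, 0.1, 2.5]
opening: 0.215
```

Emit:
{"method": "carry_out", "body": {"motion": [0,0,0,0,0.0017,0.0025,1,0,0,0,0,0.0018,0.0024,1,0,0,0,0,0.0019,0.0023,1,0,0,0,0,0.002,0.0022,1]}}

```text
time_s: 11.35
eef_pos: [0.5871, -0.1726, 0.0998]
eef_rot: [0.702, 0.079, 0.703, -0.078]
wrist_force: [-1.2, 0.5, 2.8]
opening: 0.213
```

Emit:
{"method": "carry_out", "body": {"motion": [0,0,0,0,0.0021,0.0022,1,0,0,0,0,0.0022,0.0021,1,0,0,0,0,0.0023,0.002,1,0,0,0,0,0.0023,0.0019,1]}}

```text
time_s: 11.75
eef_pos: [0.5976, -0.1647, 0.0998]
eef_rot: [0.702, 0.08, 0.704, -0.078]
wrist_force: [-2.3, 1.5, 3.3]
opening: 0.215
```

```bash
sed -i 's/.549,-.1105/.549,-.112/' s.py; python3 s.py .003 20
```

```text
t 11.75 th 5.458 r 0.0717 z 0.0998 Ft -0.65 Fr -2.63 Fz 3.26 op 0.215 tilt [-0.002  0.002] yax [0.222 0.975]
[0.0025, 0.0016] [0.0026, 0.0015] [0.0026, 0.0014] [0.0027, 0.0013] [0.0028, 0.0012] [0.0028, 0.0011] [0.0028, 0.001] [0.0029, 0.0008] [0.0029, 0.0007] [0.0029, 0.0006] [0.003, 0.0005] [0.003, 0.0003] [0.003, 0.0002] [0.003, 0.0001] [0.003, -0.0001] [0.003, -0.0002] [0.003, -0.0003] [0.003, -0.0004] [0.0029, -0.0006] [0.0029, -0.0007]
```

Emit:
{"method": "carry_out", "body": {"motion": [0,0,0,0,0.0025,0.0016,1,0,0,0,0,0.0026,0.0015,1,0,0,0,0,0.0026,0.0014,1,0,0,0,0,0.0027,0.0013,1]}}

```text
time_s: 12.15
eef_pos: [0.6062, -0.1551, 0.0998]
eef_rot: [0.702, 0.08, 0.704, -0.078]
wrist_force: [-1.0, 0.6, 2.9]
opening: 0.216
```

Emit:
{"method": "carry_out", "body": {"motion": [0,0,0,0,0.0028,0.0012,1,0,0,0,0,0.0028,0.0011,1,0,0,0,0,0.0028,0.001,1,0,0,0,0,0.0029,0.0008,1]}}

```text
time_s: 12.55
eef_pos: [0.611, -0.1479, 0.0997]
eef_rot: [0.7, 0.077, 0.705, -0.08]
wrist_force: [-6.0, -7.2, 3.3]
opening: 0.222
```

Emit:
{"method": "carry_out", "body": {"motion": [0,0,0,0,0.0029,0.0007,1,0,0,0,0,0.0029,0.0006,1,0,0,0,0,0.003,0.0005,1,0,0,0,0,0.003,0.0003,1]}}

```text
time_s: 12.95
eef_pos: [0.6129, -0.1441, 0.0998]
eef_rot: [0.698, 0.074, 0.707, -0.085]
wrist_force: [-5.5, -8.4, 2.8]
opening: 0.218
```

Emit:
{"method": "carry_out", "body": {"motion": [0,0,0,0,0.003,0.0002,1,0,0,0,0,0.003,0.0001,1,0,0,0,0,0.003,-0.0001,1,0,0,0,0,0.003,-0.0002,1]}}

```text
time_s: 13.35
eef_pos: [0.6145, -0.1406, 0.0998]
eef_rot: [0.698, 0.071, 0.707, -0.091]
wrist_force: [-3.2, -9.0, 1.4]
opening: 0.217
```

```bash
python3 s.py .003 20
```

```text
t 13.35 th 5.872 r 0.0715 z 0.0998 Ft -9.51 Fr 0.65 Fz 1.36 op 0.217 tilt [-0.015 -0.025] yax [0.227 0.973]
[0.003, 0.0005] [0.003, 0.0004] [0.003, 0.0002] [0.003, 0.0001] [0.003, -0.0] [0.003, -0.0002] [0.003, -0.0003] [0.003, -0.0004] [0.0029, -0.0005] [0.0029, -0.0007] [0.0029, -0.0008] [0.0029, -0.0009] [0.0028, -0.001] [0.0028, -0.0012] [0.0027, -0.0013] [0.0027, -0.0014] [0.0026, -0.0015] [0.0025, -0.0016] [0.0025, -0.0017] [0.0024, -0.0018]
```

Swelling begins near th≈5.7 and drag is about 9.5 N. The arm yields, so I push on with larger steps to pass over it.

Emit:
{"method": "carry_out", "body": {"motion": [0,-0.1,0.5,0,0.005,0.0007,1,0,-0.1,0.5,0,0.005,0.0005,1]}}

```text
time_s: 13.55
eef_pos: [0.617, -0.1342, 0.0997]
eef_rot: [0.699, 0.077, 0.705, -0.086]
wrist_force: [-4.6, -3.1, 5.1]
opening: 0.22
```

Emit:
{"method": "carry_out", "body": {"motion": [0,-0.1,0.5,0,0.005,0.0004,1,0,-0.1,0.5,0,0.005,0.0002,1]}}

```text
time_s: 13.75
eef_pos: [0.6192, -0.1252, 0.0997]
eef_rot: [0.701, 0.083, 0.704, -0.081]
wrist_force: [-5.4, 0.7, 5.7]
opening: 0.217
```

Emit:
{"method": "carry_out", "body": {"motion": [0,0,0.5,0,0.005,0,1,0,0,0.5,0,0.005,-0.0002,1]}}

```text
time_s: 13.95
eef_pos: [0.6203, -0.1149, 0.0997]
eef_rot: [0.701, 0.089, 0.704, -0.075]
wrist_force: [-7.5, -0.5, 6.0]
opening: 0.221
```

Emit:
{"method": "carry_out", "body": {"motion": [0,0,0.3,0,0.005,-0.0004,1,0,0,0.3,0,0.005,-0.0006,1]}}

```text
time_s: 14.15
eef_pos: [0.6198, -0.105, 0.0997]
eef_rot: [0.699, 0.092, 0.705, -0.071]
wrist_force: [-8.0, -1.6, 6.6]
opening: 0.219
```

```bash
python3 s.py .005 8
```

```text
t 14.15 th 6.382 r 0.0712 z 0.0997 Ft -0.84 Fr -8.09 Fz 6.63 op 0.219 tilt [-0.005  0.03 ] yax [0.229 0.973]
[0.0047, -0.0018] [0.0045, -0.0021] [0.0044, -0.0024] [0.0042, -0.0027] [0.004, -0.003] [0.0037, -0.0033] [0.0035, -0.0036] [0.0032, -0.0038]
```

Emit:
{"method": "carry_out", "body": {"motion": [0,0,-0.4,0,-0.0038,0.0012,1,0,0,-0.4,0,-0.0038,0.001,1,0,0,-0.4,0,-0.0039,0.0008,1,0,0,-0.4,0,-0.0039,0.0005,1,0,0,0,0,-0.004,0.0003,1]}}

```text
time_s: 14.65
eef_pos: [0.6194, -0.1231, 0.0997]
eef_rot: [0.699, 0.081, 0.706, -0.08]
wrist_force: [-3.4, 1.0, 4.2]
opening: 0.216
```

```bash
python3 s.py -.004 10
```

```text
t 14.65 th 6.127 r 0.0713 z 0.0997 Ft 0.47 Fr -3.51 Fz 4.23 op 0.216 tilt [-0.011  0.003] yax [0.227 0.974]
[-0.004, 0.0002] [-0.004, -0.0001] [-0.004, -0.0003] [-0.004, -0.0005] [-0.0039, -0.0007] [-0.0039, -0.001] [-0.0038, -0.0012] [-0.0037, -0.0014] [-0.0037, -0.0016] [-0.0036, -0.0018]
```

Emit:
{"method": "carry_out", "body": {"motion": [0,0,0,0,-0.004,0.0002,1]}}

```text
time_s: 14.75
eef_pos: [0.6187, -0.1272, 0.0997]
eef_rot: [0.699, 0.081, 0.706, -0.08]
wrist_force: [-2.6, 1.3, 4.8]
opening: 0.211
```

Emit:
{"method": "carry_out", "body": {"motion": [0,0,0,0,-0.004,-0.0001,1]}}

```text
time_s: 14.85
eef_pos: [0.6178, -0.1311, 0.0998]
eef_rot: [0.699, 0.082, 0.706, -0.08]
wrist_force: [-1.1, 4.7, 4.1]
opening: 0.218
```

Emit:
{"method": "carry_out", "body": {"motion": [0,0,-0.2,0,-0.004,-0.0003,1]}}

```text
time_s: 14.95
eef_pos: [0.6169, -0.1343, 0.0997]
eef_rot: [0.699, 0.081, 0.706, -0.08]
wrist_force: [-0.5, 7.6, 5.4]
opening: 0.219
```

Emit:
{"method": "carry_out", "body": {"motion": [0,0,-0.3,0,-0.004,-0.0005,1]}}

```text
time_s: 15.05
eef_pos: [0.616, -0.1369, 0.0997]
eef_rot: [0.699, 0.081, 0.706, -0.081]
wrist_force: [0.7, 8.9, 4.3]
opening: 0.216
```

Emit:
{"method": "carry_out", "body": {"motion": [0,0,-0.3,0,-0.004,-0.0007,1]}}

```text
time_s: 15.15
eef_pos: [0.6152, -0.139, 0.0998]
eef_rot: [0.699, 0.08, 0.706, -0.082]
wrist_force: [2.2, 10.0, 3.3]
opening: 0.219
```

Emit:
{"method": "carry_out", "body": {"motion": [0,0,-0.3,0,-0.004,-0.0008,1]}}

```text
time_s: 15.25
eef_pos: [0.6144, -0.1408, 0.0998]
eef_rot: [0.7, 0.08, 0.705, -0.083]
wrist_force: [1.7, 8.3, 3.2]
opening: 0.213
```

Emit:
{"method": "carry_out", "body": {"motion": [0,0,-0.3,0,-0.004,-0.0009,1]}}

```text
time_s: 15.35
eef_pos: [0.6137, -0.1425, 0.0998]
eef_rot: [0.7, 0.079, 0.705, -0.083]
wrist_force: [3.0, 10.1, 2.4]
opening: 0.219
```

```bash
python3 s.py -.004 10
```

```text
t 15.35 th 5.843 r 0.0715 z 0.0998 Ft 10.37 Fr -1.58 Fz 2.43 op 0.219 tilt [-0.007 -0.005] yax [0.228 0.974]
[-0.0039, -0.0009] [-0.0038, -0.0012] [-0.0038, -0.0014] [-0.0037, -0.0016] [-0.0036, -0.0018] [-0.0035, -0.002] [-0.0033, -0.0022] [-0.0032, -0.0024] [-0.0031, -0.0026] [-0.0029, -0.0027]
```

Emit:
{"method": "carry_out", "body": {"motion": [0,0,-0.2,0,-0.0039,-0.001,1]}}

```text
time_s: 15.45
eef_pos: [0.6129, -0.1441, 0.0998]
eef_rot: [0.701, 0.079, 0.704, -0.083]
wrist_force: [1.8, 8.6, 2.7]
opening: 0.216
```

Emit:
{"method": "carry_out", "body": {"motion": [0,0,-0.2,0,-0.0039,-0.001,1]}}

```text
time_s: 15.55
eef_pos: [0.6121, -0.1458, 0.0998]
eef_rot: [0.701, 0.079, 0.703, -0.083]
wrist_force: [3.2, 8.0, 3.7]
opening: 0.217
```

Emit:
{"method": "carry_out", "body": {"motion": [0,0,-0.2,0,-0.0038,-0.0012,1]}}

```text
time_s: 15.65
eef_pos: [0.6111, -0.1477, 0.0998]
eef_rot: [0.702, 0.079, 0.703, -0.084]
wrist_force: [2.7, 7.0, 3.1]
opening: 0.218
```

Emit:
{"method": "carry_out", "body": {"motion": [0,0,-0.2,0,-0.0038,-0.0013,1]}}

```text
time_s: 15.75
eef_pos: [0.6098, -0.1498, 0.0998]
eef_rot: [0.703, 0.079, 0.702, -0.084]
wrist_force: [1.7, 6.1, 2.4]
opening: 0.219
```

Emit:
{"method": "carry_out", "body": {"motion": [0,0,-0.2,0,-0.0038,-0.0014,1]}}

```text
time_s: 15.85
eef_pos: [0.6082, -0.1523, 0.0998]
eef_rot: [0.703, 0.078, 0.702, -0.084]
wrist_force: [1.4, 3.6, 3.6]
opening: 0.215
```

Emit:
{"method": "carry_out", "body": {"motion": [0,0,-0.2,0,-0.0037,-0.0015,1]}}

```text
time_s: 15.95
eef_pos: [0.606, -0.1555, 0.0998]
eef_rot: [0.703, 0.077, 0.702, -0.086]
wrist_force: [-2.0, 2.8, 3.5]
opening: 0.216
```

```bash
python3 s.py -.004 5
```

```text
t 15.95 th 5.631 r 0.0717 z 0.0998 Ft 1.0 Fr -3.23 Fz 3.52 op 0.216 tilt [-0.    -0.012] yax [0.228 0.973]
[-0.0036, -0.0017] [-0.0035, -0.0019] [-0.0034, -0.0021] [-0.0033, -0.0023] [-0.0031, -0.0025]
```

Emit:
{"method": "carry_out", "body": {"motion": [0,0,0.3,0,0.0036,0.0016,1,0,0,0.3,0,0.0037,0.0014,1,0,0,0.3,0,0.0038,0.0013,1,0,0,0.2,0,0.0039,0.001,1]}}

```text
time_s: 16.35
eef_pos: [0.6106, -0.1486, 0.0997]
eef_rot: [0.701, 0.081, 0.704, -0.082]
wrist_force: [-6.3, -5.1, 5.6]
opening: 0.215
```

Emit:
{"method": "carry_out", "body": {"motion": [0,0,0.2,0,0.0039,0.001,1]}}

```text
time_s: 16.45
eef_pos: [0.6111, -0.1477, 0.0997]
eef_rot: [0.7, 0.081, 0.704, -0.083]
wrist_force: [-6.2, -5.0, 5.5]
opening: 0.215
```

```bash
python3 s.py .004 5
```

```text
t 16.45 th 5.762 r 0.0716 z 0.0997 Ft -7.44 Fr -2.88 Fz 5.51 op 0.215 tilt [-0.006 -0.001] yax [0.23  0.973]
[0.0039, 0.001] [0.0039, 0.0008] [0.004, 0.0006] [0.004, 0.0004] [0.004, 0.0001]
```

Emit:
{"method": "carry_out", "body": {"motion": [0,0,0.3,0,0.005,0.001,1,0,0,0.3,0,0.005,0.001,1]}}

```text
time_s: 16.65
eef_pos: [0.6128, -0.1445, 0.0997]
eef_rot: [0.699, 0.082, 0.705, -0.083]
wrist_force: [-7.2, -6.9, 4.6]
opening: 0.22
```

```bash
python3 s.py .004 3
```

```text
t 16.65 th 5.812 r 0.0716 z 0.0997 Ft -9.47 Fr -3.28 Fz 4.6 op 0.22 tilt [-0.009  0.   ] yax [0.232 0.973]
[0.0039, 0.0008] [0.004, 0.0006] [0.004, 0.0004]
```

Emit:
{"method": "carry_out", "body": {"motion": [0,0,0.2,0,0.005,0.0008,1,0,0,0,0,0,0,1,0,0,0,0,0,0,1,0,0,0,0,0,0,1]}}

```text
time_s: 17.05
eef_pos: [0.6133, -0.1433, 0.0997]
eef_rot: [0.698, 0.083, 0.706, -0.083]
wrist_force: [-0.5, 3.0, 4.1]
opening: 0.218
```

```bash
python3 s.py .004 3
```

```text
t 17.05 th 5.831 r 0.0715 z 0.0997 Ft 2.51 Fr -1.72 Fz 4.14 op 0.218 tilt [-0.01   0.001] yax [0.234 0.972]
[0.0039, 0.0007] [0.004, 0.0005] [0.004, 0.0003]
```

Emit:
{"method": "carry_out", "body": {"motion": [0,0,0,0,0,0,0.3,0,0,0,0,0,0,0.1,0,0,0,0,0,0,-0.2,0,0,0,0,0,0,-0.2,0,0,0,-0.015,0,0,-0.2,0,0,0,-0.03,0,0,-0.2,0,0,0,-0.04,0,0,-0.2,0,0,0,-0.04,0,0,-0.2]}}

```text
time_s: 17.85
eef_pos: [0.6103, -0.1437, 0.2218]
eef_rot: [0.693, 0.084, 0.711, -0.083]
wrist_force: [0.9, -0.3, 0.5]
opening: 0.599
```

```bash
python3 s.py; python3 - <<'E'
from h import *
T=T_tool();print(T.round(3))
for c in ['wrist','top','side']:
    P=campose(c); im=ctrl.camera(c); cv2.imwrite(f'pics/e_{c}.png',im)
    for n in ['wheel','knob_mid','stop_handle','stop','buffer_tip','brake']: print(c,n,lm(c,n,P))
E
```

```text
t 17.85 th 5.807 r 0.069 z 0.2218 Ft 0.12 Fr 0.96 Fz 0.52 op 0.599 tilt [-0.024  0.004] yax [0.235 0.972]
[0.0019, 0.0004] [0.002, 0.0004] [0.002, 0.0003] [0.002, 0.0003] [0.002, 0.0002] [0.002, 0.0002] [0.002, 0.0001] [0.002, 0.0001] 
[[-0.024  0.235  0.972  0.61 ]
 [ 0.004  0.972 -0.235 -0.144]
 [-1.    -0.002 -0.024  0.222]
 [ 0.     0.     0.     1.   ]]
wrist wheel [(0.6, [0.5491, -0.1075, 0.0466])]
wrist knob_mid [(0.89, [0.6115, -0.1443, 0.1086])]
wrist stop_handle [(0.9, [0.5654, 0.079, 0.1172])]
wrist stop [(0.87, [0.5707, 0.0836, 0.0571])]
wrist buffer_tip [(0.77, [0.5591, 0.006, 0.0581]), (0.19, [0.6006, -0.423, 0.0024])]
wrist brake [(0.83, [0.6681, -0.1229, 0.0184])]
top wheel [(0.73, [0.5484, -0.1087, 0.0461])]
top knob_mid [(0.92, [0.6098, -0.1404, 0.1169])]
top stop_handle [(0.56, [0.5652, 0.0802, 0.1182])]
top stop [(0.42, [0.5649, 0.0795, 0.0619])]
top buffer_tip [(0.57, [0.565, -0.0006, 0.0584])]
top brake [(0.51, [0.6748, -0.127, 0.0145])]
side wheel [(0.7, [0.5501, -0.114, 0.047]), (0.69, [0.5701, 0.0792, 0.12])]
side knob_mid [(0.92, [0.6157, -0.1457, 0.1102])]
side stop_handle [(0.72, [0.5703, 0.0786, 0.1201]), (0.47, [0.3837, 0.4538, -0.0003])]
side stop []
side buffer_tip [(0.65, [0.5647, 0.0038, 0.062])]
side brake [(0.72, [0.6729, -0.1268, 0.0163]), (0.64, [0.5698, 0.0792, 0.1187])]
```

View pics/e_wrist.png

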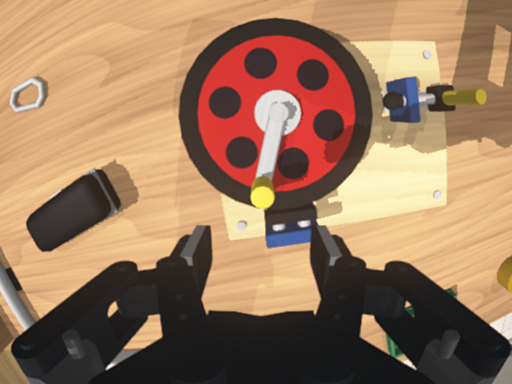

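Picture: the knob is free at (262,195), just off the brake (290,225), and its pose is unchanged. The stop handle is at (480,97). Next I go to the stop handle.

Emit:
{"method": "carry_out", "body": {"motion": [0,-0.7,0,0,0.025,-0.0113,-0.2,0,-0.7,0,0,0.0345,-0.0158,-0.2,0,0,0,0,0.0345,-0.0158,-0.2,0,0,0,0,0.0345,-0.0158,-0.2,0,0,0,0,0.0345,-0.0158,-0.2,0,0,0,0,0.0345,-0.0158,-0.2,0,0,0,0,0,0,-0.2]}}

```text
time_s: 19.6
eef_pos: [0.5684, 0.0748, 0.2201]
eef_rot: [0.703, 0.084, 0.701, -0.086]
wrist_force: [-0.3, -0.2, -0.0]
opening: 0.603
```

```bash
python3 - <<'E'
from h import *
T=T_tool();print(T.round(4));P=campose('wrist'); im=ctrl.camera('wrist')
for n in ['stop_handle','stop','buffer_tip','wheel','knob_mid']: print(n,lm('wrist',n,P))
d=np.array([.567,.0795,.2])-T[:3,3];print((T[:3,:3].T@d).round(4))
E
```

```text
[[ 0.0035  0.2391  0.971   0.5684]
 [-0.0025  0.971  -0.2391  0.0748]
 [-1.     -0.0016  0.004   0.2201]
 [ 0.      0.      0.      1.    ]]
stop_handle [(0.82, [0.5666, 0.0817, 0.1182])]
stop []
buffer_tip [(0.9, [0.5563, 0.0027, 0.0619])]
wheel [(0.67, [0.5456, -0.1082, 0.0441])]
knob_mid [(0.71, [0.6126, -0.1424, 0.1087])]
[ 0.0201  0.0043 -0.0025]
```

Emit:
{"method": "carry_out", "body": {"motion": [0,0,0,0,0.0045,-0.0025,-0.2,0,0,0,0.03,0,0,-0.2,0,0,0,0.035,0,0,-0.2,0,0,0,0.03,0,0,-0.2,0,0,0,0.015,0,0,-0.2,0,0,0,0.008,0,0,-0.2,0,0,0,0,0,0,-0.2]}}

```text
time_s: 20.6
eef_pos: [0.5718, 0.069, 0.0994]
eef_rot: [0.704, 0.089, 0.698, -0.092]
wrist_force: [0.3, 0.4, -0.3]
opening: 0.6
```

```bash
python3 - <<'E'
from h import *
T=T_tool();print(T.round(4),ctrl.get_obs()['wrist_force']);P=campose('wrist'); im=ctrl.camera('wrist');cv2.imwrite('pics/f.png',im)
for n in ['stop_handle','buffer_tip','wheel']: print(n,lm('wrist',n,P))
E
```

```text
[[ 0.0078  0.2544  0.9671  0.5718]
 [-0.0047  0.9671 -0.2544  0.069 ]
 [-1.     -0.0026  0.0087  0.0994]
 [ 0.      0.      0.      1.    ]] [ 0.27659084  0.36069013 -0.34538376]
stop_handle [(0.68, [0.5683, 0.0791, 0.116])]
buffer_tip [(0.97, [0.5614, 0.0037, 0.0601]), (0.43, [0.5666, 0.0851, 0.0604])]
wheel [(0.66, [0.5509, -0.1088, 0.0454])]
```

View pics/f.png

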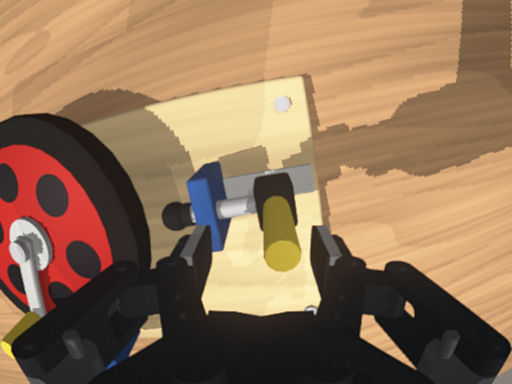

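Picture: the handle at (280,250) is between the jaws (205–320), right of the middle. I shift about 9 mm in +y and −7 mm in z, then close.

Emit:
{"method": "carry_out", "body": {"motion": [0,0,0,0,0.008,-0.006,-0.2,0,0,0,0,0.001,-0.001,-0.2,0,0,0,0,0,0,0.2]}}

```text
time_s: 21.1
eef_pos: [0.5706, 0.0807, 0.1047]
eef_rot: [0.708, 0.089, 0.695, -0.091]
wrist_force: [0.8, -0.3, -0.7]
opening: 0.447
```

Emit:
{"method": "carry_out", "body": {"motion": [0,0,0,0,0,0,0.5,0,0,0,0,0,0,1,0,0,0,0,0,0,1,0,0,0,0,0,0,1,0,0,0,0,0,0,1]}}

```text
time_s: 21.6
eef_pos: [0.5704, 0.0807, 0.1055]
eef_rot: [0.708, 0.089, 0.695, -0.091]
wrist_force: [-2.1, 1.1, 0.7]
opening: 0.166
```

```bash
python3 - <<'E'
from h import *
T=T_tool();print(T.round(4),ctrl.get_obs()['wrist_force'],ctrl.get_obs()['opening'])
for c in ['wrist','top','side']:
    P=campose(c); im=ctrl.camera(c)
    for n in ['stop_handle','buffer_tip','stop','knob_mid']: print(c,n,lm(c,n,P))
E
```

```text
[[ 1.760e-02  2.533e-01  9.672e-01  5.704e-01]
 [-5.600e-03  9.674e-01 -2.532e-01  8.070e-02]
 [-9.998e-01 -9.000e-04  1.850e-02  1.055e-01]
 [ 0.000e+00  0.000e+00  0.000e+00  1.000e+00]] [-2.06960094  1.05914286  0.71952629] 0.1660918114232227
wrist stop_handle [(0.62, [0.564, 0.0788, 0.1177])]
wrist buffer_tip [(0.83, [0.5611, 0.0055, 0.0606])]
wrist stop [(0.95, [0.5679, 0.0862, 0.058])]
wrist knob_mid [(0.55, [0.6135, -0.1426, 0.109])]
top stop_handle [(0.36, [0.677, -0.1292, 0.014]), (0.21, [0.5477, -0.1087, 0.0488])]
top buffer_tip [(0.58, [0.5669, -0.0036, 0.0557])]
top stop []
top knob_mid [(0.9, [0.6082, -0.146, 0.1173])]
side stop_handle [(0.67, [0.5708, 0.0822, 0.1192])]
side buffer_tip [(0.75, [0.5643, 0.004, 0.0608])]
side stop [(0.44, [0.5643, 0.0827, 0.0581]), (0.4, [0.6536, -0.1209, 0.0598])]
side knob_mid [(0.89, [0.6136, -0.1428, 0.1101])]
```

```bash
python3 - <<'E'
import numpy as np
from scipy.optimize import least_squares
p=np.array([[.4817,-.0986],[.4817,-.1276],[.4859,-.1409],[.4926,-.153],[.5015,-.1635],[.5119,-.1718],[.5238,-.178],[.5365,-.1818],[.5496,-.1832],[.5627,-.182],[.5754,-.1785],[.5871,-.1726],[.5976,-.1647],[.6062,-.1551],[.6192,-.1252],[.6194,-.1231]])
for r0 in (None,.07):
    r=least_squares(lambda x:np.hypot(*(p-x[:2]).T)-(x[2] if r0 is None else r0),[.549,-.112,.07])
    print(r.x.round(4),(r.fun*1e3).round(1))
    c=r.x[:2]
    for yaw in(-.08,-.098,-.12):
        v=np.array([-np.sin(yaw),np.cos(yaw)]);print(yaw,((np.array([.5701,.0808])-c)@v).round(4))
E
```

```text
[ 0.5502 -0.1132  0.07  ] [ 0.  -0.  -0.   0.   0.   0.  -0.  -0.   0.  -0.   0.  -0.   0.  -0.
  0.1 -0.1]
-0.08 0.1949
-0.098 0.195
-0.12 0.195
[ 0.5502 -0.1132  0.07  ] [ 0.  -0.  -0.   0.   0.   0.  -0.  -0.   0.  -0.   0.  -0.   0.  -0.
  0.1 -0.1]
-0.08 0.1949
-0.098 0.195
-0.12 0.195
```

The circle fit is excellent: axle at (0.5502, −0.1132) and stop at r≈0.195. The target is r≈0.171, so 24 mm in.

Emit:
{"method": "carry_out", "body": {"motion": [0,0,0,0,-0.004,0.0006,1,0,0,0,0,-0.004,0.0006,1]}}

```text
time_s: 22.55
eef_pos: [0.5698, 0.0741, 0.1055]
eef_rot: [0.708, 0.09, 0.695, -0.09]
wrist_force: [1.3, 4.7, -0.3]
opening: 0.166
```

Emit:
{"method": "carry_out", "body": {"motion": [0,0,0,0,-0.004,0.0006,1,0,0,0,0,-0.004,0.0006,1]}}

```text
time_s: 22.75
eef_pos: [0.5691, 0.0661, 0.1055]
eef_rot: [0.708, 0.09, 0.694, -0.09]
wrist_force: [1.0, 4.6, -0.5]
opening: 0.168
```

```bash
cat > st.py <<'E'
from h import *
T=T_tool();g=T[:3,3]-ctrl.grip_depth*T[:3,0];c=np.array([.5502,-.1132])
v=np.array([.098,.995]);o=ctrl.get_obs();F=o['wrist_force']
print(o['time_s'],'r',((g[:2]-c)@v).round(4),'Fout',(F[:2]@v).round(2),'Flat',(F[:2]@[.995,-.098]).round(2),F[2].round(1),'z',T[2,3].round(4),'op',round(o['opening'],3),'tilt',T[:2,0].round(3),'y',T[:2,1].round(3))
E
python3 st.py
```

```text
22.75 r 0.1803 Fout 4.69 Flat 0.55 -0.5 z 0.1055 op 0.168 tilt [ 0.019 -0.002] y [0.252 0.968]
```

Slide friction is about 4.7 N and moves go about 4 mm per row. I continue in smaller steps.

Emit:
{"method": "carry_out", "body": {"motion": [0,0,0,0,-0.003,0.0005,1]}}

```text
time_s: 22.85
eef_pos: [0.5688, 0.0628, 0.1055]
eef_rot: [0.708, 0.09, 0.694, -0.09]
wrist_force: [0.0, 4.8, 0.3]
opening: 0.169
```

Emit:
{"method": "carry_out", "body": {"motion": [0,0,0,0,-0.002,0.0003,1]}}

```text
time_s: 22.95
eef_pos: [0.5686, 0.0604, 0.1055]
eef_rot: [0.708, 0.09, 0.694, -0.09]
wrist_force: [0.5, 4.5, -0.0]
opening: 0.168
```

Emit:
{"method": "carry_out", "body": {"motion": [0,0,0,0,-0.002,0.0003,1]}}

```text
time_s: 23.05
eef_pos: [0.5684, 0.0584, 0.1055]
eef_rot: [0.708, 0.091, 0.694, -0.09]
wrist_force: [0.6, 6.3, -0.0]
opening: 0.167
```

```bash
python3 st.py
```

```text
23.05 r 0.1725 Fout 6.32 Flat -0.03 -0.0 z 0.1055 op 0.167 tilt [ 0.02  -0.001] y [0.253 0.967]
```

Emit:
{"method": "carry_out", "body": {"motion": [0,0,0,0,-0.0015,0.0002,1]}}

```text
time_s: 23.15
eef_pos: [0.5683, 0.0569, 0.1055]
eef_rot: [0.708, 0.091, 0.694, -0.09]
wrist_force: [0.8, 6.0, 0.5]
opening: 0.169
```

Emit:
{"method": "carry_out", "body": {"motion": [0,0,0,0,-0.001,0.0001,1]}}

```text
time_s: 23.25
eef_pos: [0.5682, 0.0561, 0.1055]
eef_rot: [0.708, 0.091, 0.694, -0.089]
wrist_force: [1.0, 6.3, -0.6]
opening: 0.165
```

```bash
python3 st.py
```

```text
23.25 r 0.1702 Fout 6.41 Flat 0.35 -0.6 z 0.1055 op 0.165 tilt [0.02 0.  ] y [0.253 0.967]
```

About 6 to 7 mm past first touch by geometry, and force has risen about 1.8 N. I release and rise.

Emit:
{"method": "carry_out", "body": {"motion": [0,0,0,0,0,0,1,0,0,0,0,0,0,0.5,0,0,0,0,0,0,0.2,0,0,0,0,0,0,-0.2,0,0,0,0,0,0,-0.2,0,0,0,-0.015,0,0,-0.2,0,0,0,-0.035,0,0,-0.2,0,0,0,-0.04,0,0,-0.2,0,0,0,-0.04,0,0,-0.2,0,0,0,-0.02,0,0,-0.2]}}

```text
time_s: 24.25
eef_pos: [0.5624, 0.0535, 0.2604]
eef_rot: [0.705, 0.09, 0.697, -0.091]
wrist_force: [-0.2, 1.0, 0.5]
opening: 0.598
```

Emit:
{"method": "carry_out", "body": {"motion": [0,0,0,0,0,-0.03,-0.2,0,0,0,0,0,-0.04,-0.2,0,0,0,0,0,-0.04,-0.2,0,0,0,0,0,-0.03,-0.2,0,0,0,0,0,0,-0.2]}}

```text
time_s: 24.75
eef_pos: [0.4264, 0.0889, 0.2693]
eef_rot: [0.712, 0.09, 0.691, -0.092]
wrist_force: [1.2, -0.1, 0.3]
opening: 0.597
```

```bash
python3 - <<'E'
from h import *
c0=np.array([.5502,-.1132])
for c in ['wrist','top','side']:
    P=campose(c); im=ctrl.camera(c); cv2.imwrite(f'pics/g_{c}.png',im)
    for n in ['wheel','knob_mid','stop_handle','stop','buffer_tip','carabiner','case','bell']: print(c,n,lm(c,n,P)[:1])
t=cv2.imread('pics/g_top.png')[120:260,190:360];w=cv2.imread('pics/g_wrist.png')
cv2.imwrite('pics/h.png',np.hstack([cv2.resize(t,(466,384),interpolation=cv2.INTER_CUBIC),w])[:, :])
cv2.imwrite('pics/h.png',cv2.resize(cv2.imread('pics/h.png'),(790,310)))
E
```

```text
wrist wheel [(0.97, [0.5501, -0.1091, 0.0467])]
wrist knob_mid [(0.62, [0.6119, -0.1434, 0.1101])]
wrist stop_handle []
wrist stop [(0.7, [0.5634, 0.0605, 0.0594])]
wrist buffer_tip [(0.88, [0.5556, -0.0162, 0.0602])]
wrist carabiner [(0.6, [0.4089, -0.4618, 0.001])]
wrist case [(0.86, [0.5985, -0.4205, 0.0021])]
wrist bell [(0.72, [0.3856, 0.4544, 0.0013])]
top wheel [(0.88, [0.5506, -0.1096, 0.0473])]
top knob_mid [(0.93, [0.6081, -0.143, 0.1138])]
top stop_handle [(0.63, [0.5675, 0.057, 0.1166])]
top stop [(0.72, [0.5631, 0.0582, 0.059])]
top buffer_tip [(0.55, [0.5642, -0.0255, 0.0602])]
top carabiner []
top case [(0.74, [0.5993, -0.4218, -0.0003])]
top bell [(0.52, [0.3885, 0.4562, 0.0007])]
side wheel [(0.76, [0.5504, -0.1123, 0.0482])]
side knob_mid [(0.93, [0.6169, -0.1422, 0.1092])]
side stop_handle [(0.71, [0.5701, 0.0549, 0.1185])]
side stop [(0.72, [0.5622, 0.0596, 0.0595])]
side buffer_tip []
side carabiner [(0.82, [0.4096, -0.465, 0.0021])]
side case [(0.75, [0.5633, -0.018, 0.0621])]
side bell [(0.68, [0.6716, -0.126, 0.0141])]
```

View pics/h.png

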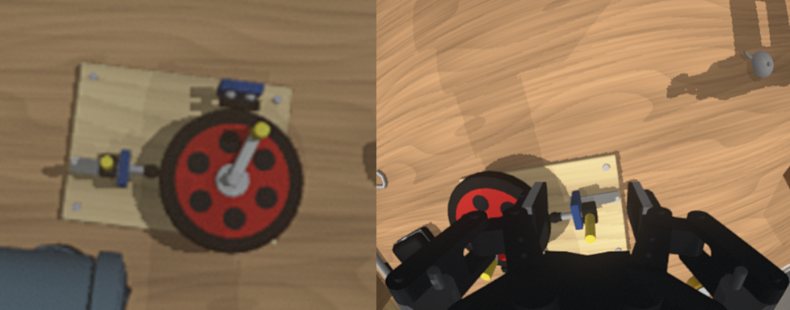

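Picture: the buffer touches the tyre on its left, at about (155,170) in the left half. The knob is at (262,130), unmoved, and the arm is clear.

```bash
python3 -c "
from bench import ctrl
print(ctrl.hand_in())"
```

```text
the job is handed in; nothing more can be done
None
```

The wheel is standing with its swelling on the brake shoe, the knob is let go, and the stop is pressed springily on the tyre. I handed the job in at about 26 s of the 72 s.

- **Finding the swelling:** I turned the wheel counter-clockwise by the knob. Drag rose from about 1 N to about 10 N over roughly 5.65–6.05 rad of knob angle. A pass back clockwise put the middle at about 5.85 rad and the forward pass at about 5.82 rad. I left the wheel at about 5.84 rad. The two passes differ by about 0.03 rad, which is inside the 0.1 rad allowed.
- **Setting the stop:** Sliding took about 4.6 N, rising to about 6.4 N at the end. A fit of the knob's circle puts the stop's origin at 170.2 mm from the axle, about 6.8 mm past first touch. The force rise of about 1.8 N suggests nearer 4.5 mm. Both readings are inside the 4–8 mm range.
- **Last look:** The knob was where I left it, at about (0.612, −0.143). The handle was at y ≈ 0.056, where it was released, and the arm was clear. The carabiner, case and bell were where they started, to within about 4 mm. Two low-quality side-view detections put the case and the bell on the jig. They disagreed with the other cameras, so I took them for misreads.

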